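# Peel a stuck specimen tray off the stack and show it over the light panel

### The arm

A 6-joint arm with a two-finger parallel gripper is mounted at the origin on the work surface. World frame = base frame: x ahead of the robot, y to its left, z up, the work surface at z = 0. Lengths are in mm, angles in degrees, forces in N, time in s.
With the tool pointing down it reaches from about 300 to 850 mm from the base axis. Payload 4.2 kg.
Tool frame: the origin (TCP) lies between the finger pads; the fingertips stand 8 mm ahead of it and the grasp point (between the pads) lies 11 mm behind it; x points along the fingers, y is the direction in which the jaws open and shut, and the axes are right-handed (so a half turn about x gives the same grasp; the last joint's range is limited). The gripper opens to 91 mm and grips with 3 to 60 N. Pads are 32 mm wide; open, the fingers measure 118 mm over their backs; the gripper's body (76 mm by 178 mm) begins 60 mm behind the grasp point.
Start: joints at [65.661, 18.312, 89.639, -0, 72.044, -1.146], TCP at [226.459, 528.544, 221.976] pointing down, gripper open.
Joint ranges: [-177.97, 177.97], [-48.28, 115.42], [12.27, 149.76], [-77.06, 257.06], [2.81, 150.46], [-146.56, 146.56]. Speed limits (degrees/s): [147.25, 147.25, 180, 180, 180, 180].

### API

Orientations are given as [roll, pitch, yaw] about the fixed x, y, z axes, in that order (R = Rz(yaw) Ry(pitch) Rx(roll)).
In Python, from workcell import env gives the robot as it stands.
- The arm moves only by the tool arm_command, never from a script. Its arguments are lists of equal length, an entry for each row: "slide": the shift along the tool's x, y, z in cm, a list of three; "turn": the turn, a rotation vector about the tool's x, y, z in rad, a list of three; "grip": the closure in counts, from 0 (fully open) to 255 (shut). A call has 1 to 20 rows; each row is the pose to reach, as a shift and turn from the pose commanded when the call began, along the tool's axes at that moment; what a row does not reach only later rows make up. A row lasts 1/12 s, in which the tool goes at most 41.7 mm and 7.16 degrees, less where a joint would pass 70% of its speed; a pose out of reach is approached as far as the arm can. A call with a gripper value outside its range is refused whole. The fingers move at their own pace and stop on an object; "newtons" is the grip in N (left out, the last holds). Time passes only in rows, so rows that repeat a pose let the fingers close. It gives the time, the measured TCP pose, the force and the opening at its end, in the units of the state.
- env.state(): the state, without advancing time (a new reading comes with each control period).
- env.grab_frame(name): name is "scene" or "top" or "wrist"; returns (picture, depth): 400x640x3 uint8, red, green, blue; 400x640 float32, mm along the optical axis (not along the pixel's ray), 0 where there is no reading.
- env.calibration(name): a dict with "K" (3x3 intrinsics, pixels), "camera_from_world" (4x4, takes a point from world to camera coordinates); the wrist camera has in their place "T_tool_cam" (4x4, takes a point from camera to tool coordinates, whose origin is the TCP and whose axes are the tool frame's). Camera axes: x right, y up, looking along -z (the intrinsics and any distortion apply to the point x, -y, -z); pixel columns grow to the right and rows downward; lengths in mm; the calibration is good to about 2 mm. A picture is of the moment at which its call begins: read the wrist's pose just before it. calibration takes no time and is no camera call.
- env.job_done(): hands the job in, once; it reports no verdict.
Trained networks look in the newest picture that a camera, given by its name, has taken for a name from the list of things; names that differ only in an ending like _2 or _b are one class to them, and where a whole thing is asked for, a point or a joint stands for the part that bears it (a point fixed in the world has none). Each returns a list of dicts, best first, with "p" (0 to 1); they miss things now and then, are a little off and sometimes report something else, mostly with a low value. They report only what shows in the picture. A call takes as long as a camera call. They do not tell look-alikes from the thing itself.
- env.search_frame(camera, label): "point" ([x, y, z] in mm, in world coordinates, good to about 4 mm: the middle of the surface that is visible of it).
The state is a dict: "time_s": time; "qpos": joint angles; "qvel": joint speeds; "effort": joint torques, N m; "ee_pos": TCP position; "ee_rot": TCP orientation; "force": force on the tool from outside, world axes, zero at the start; "torque": the same for the moment, N m; "gripper_width": finger opening in mm.
Only numpy, scipy, OpenCV 4.12 (cv2) and the standard library are available. Lean on these libraries where they do the work, as an engineer would, in place of code of your own. Each camera call takes 0.05 s, during which the arm holds its last target.

### The job

Check a specimen tray for cracks: flip the light panel's toggle switch over to on, then peel the top tray off the stuck stack by lifting one corner first while the opposite corner still rests, leaving the trays below in place. Finish still holding that tray in the gripper, right way up and about level, still, centred over the light panel with its underside 10 to 30 cm above the table. Leave the other things on the table where they are.

Things in the scene. Friction and masses are not known exactly. Their poses are not given: they have to be found in the camera images.
- toggle (a joint): bat of the light panel's toggle switch, rad: 0 = off (leaning towards the switch box's -x), 1.2 = on (leaning 0.6 rad past upright towards the box's +x). The bat is top-heavy: pushed past upright (0.6) it falls to the other end stop and stays; it takes about 1 N at the ball.
- switch_box: fixed grey switch box, 70 (x) x 50 (y) x 25 mm tall on a thin 90 x 66 mm plate; origin at the centre of its underside, x axis along the bat's swing, z up. The bat's pivot is on the box's y direction, 22 mm above the origin.
- toggle_ball (a point): centre of the black ball, 26 mm across, on the end of the switch's steel bat (10 mm thick, ball centre 75 mm from the pivot); when off it is 42 mm towards the box's -x and 84 mm above the table, when on 42 mm towards +x at the same height; 97 mm high midway
- tray_top: top tray of the stack: open grey-white formed tray 124 (x) x 160 (y) x 40 mm tall, 0.1 to 0.2 kg, corners cut at 45 degrees (34 mm off each side). Origin at the centre of its underside, z up; starts 50 mm above the table. From z 20 to 40 mm it is an upright collar 8 mm thick all round; inside, a ledge lies 18 mm below the rim; under it the well (98 x 134 mm) dips into the tray beneath.
- tray_mid: second tray, same shape and origin, 20 mm lower: its collar is right under the top tray's. Springy rubber nubs inside its two long sides squeeze the top tray's well, so the top tray sticks: some 8 to 16 N when lifted level by one corner, less when tilted up about the opposite corner, until drawn out 18 mm. It is itself stuck about twice as hard to the lowest tray.
- stack: fixed plywood plinth 140 x 176 x 10 mm with the lowest tray fixed in it; origin at the centre of the plinth's underside on the table; the rim of the top tray is 90 mm above the table
- panel: fixed flat light panel, grey 170 x 170 mm slab, 12 mm tall in all, with a white 145 mm square window; origin at the centre of its underside on the table
- corner0 (a point): top tray: on the rim (tray z = 40 mm), mid-thickness in the middle of the cut corner wall at -x, -y of the tray's frame, 42 and 60 mm from its centre; the wall is 8 mm thick, 48 mm long outside and 41 mm inside, and faces along the 45 degree diagonal of the tray's axes; corner2 is opposite
- corner1 (a point): top tray: on the rim (tray z = 40 mm), mid-thickness in the middle of the cut corner wall at -x, +y of the tray's frame, 42 and 60 mm from its centre; the wall is 8 mm thick, 48 mm long outside and 41 mm inside, and faces along the 45 degree diagonal of the tray's axes; corner3 is opposite
- corner2 (a point): top tray: on the rim (tray z = 40 mm), mid-thickness in the middle of the cut corner wall at +x, +y of the tray's frame, 42 and 60 mm from its centre; the wall is 8 mm thick, 48 mm long outside and 41 mm inside, and faces along the 45 degree diagonal of the tray's axes; corner0 is opposite
- corner3 (a point): top tray: on the rim (tray z = 40 mm), mid-thickness in the middle of the cut corner wall at +x, -y of the tray's frame, 42 and 60 mm from its centre; the wall is 8 mm thick, 48 mm long outside and 41 mm inside, and faces along the 45 degree diagonal of the tray's axes; corner1 is opposite
- nodule: rounded dark stone nodule, 74 mm across, 48 mm tall; loose bystander, origin at the centre of its underside
- jar: amber glass jar with black cap, 52 mm across, 85 mm tall; loose bystander, origin at the centre of its underside
- brush: wooden dusting brush lying flat, 190 mm long, 20 mm tall; loose bystander, origin at the centre of its underside
- scribe: pen-like metal engraving tool lying flat, 145 mm long, 17 mm thick; loose bystander, origin at the centre of its underside
- loupe: short black magnifier cylinder, 54 mm across, 28 mm tall; loose bystander, origin at the centre of its underside
Mind the look-alikes: they are no part of the job. What is shaped like the switch_box but pink or turquoise is not meant.

How it is judged:
By the outcome, as a careful person would: the job done as asked, in the order asked, and still so for the second after the job is handed in, while the arm keeps its last pose, push and grip.
It also fails if it takes over 51 s, if anything falls off the work surface, if the arm or the gripper's body presses on something with over 40 N, if the wrist force passes 120 N, or if a joint passes its speed limit or range.

## Working session

There is one attempt and no reset: what is moved stays moved. The work goes in short steps, Python scripts to look and compute and a tool call to move; the robot and the scene stay as the last step left them, time stands still between calls to the robot, and variables do not carry over. Pictures are saved under pics/ and viewed, and the job is handed in when it is done.

Besides the shell and the picture viewer there is one more tool, called after ">>>" as name(argument=value, ...) on one line, values as JSON. arm_command: Moves the arm, as the interface text tells. Its arguments: {"type":"object","properties":{"slide":{"type":"array","items":{"type":"array","items":{"type":"number"}}},"turn":{"type":"array","items":{"type":"array","items":{"type":"number"}}},"grip":{"type":"array","items":{"type":"number"}},"newtons":{"type":"number"}},"required":["slide","turn","grip"]}

```bash
mkdir -p pics; ls
cat > h.py <<'E'
import numpy as np, cv2
from workcell import env
def snap(cam,fn=None):
    s=env.state(); im,d=env.grab_frame(cam)
    if fn: cv2.imwrite('pics/'+fn,im[:,:,::-1])
    np.savez('pics/%s.npz'%cam,im=im,d=d,p=s['ee_pos'],r=s['ee_rot'])
    return s,im,d
E
python3 - <<'E'
from h import *
for c in ['scene','top']:
    s,im,d=snap(c,c+'0.png'); print(env.calibration(c))
print(s)
E
```

```text
pics
{'K': array([[380.42127044,   0.        , 324.81591987],
       [  0.        , 380.42127044, 202.64523458],
       [  0.        ,   0.        ,   1.        ]]), 'camera_from_world': array([[ 8.32101302e-01,  5.54615031e-01, -3.09692091e-03,
        -4.08150428e+02],
       [-3.48462729e-01,  5.27134217e-01,  7.75050478e-01,
         1.28340583e+02],
       [ 4.31487138e-01, -6.43841350e-01,  6.31891736e-01,
        -1.38972044e+03],
       [ 0.00000000e+00,  0.00000000e+00,  0.00000000e+00,
         1.00000000e+00]])}
{'K': array([[382.14440315,   0.        , 320.96545885],
       [  0.        , 382.14440315, 207.18352361],
       [  0.        ,   0.        ,   1.        ]]), 'camera_from_world': array([[ 2.31480660e-03, -9.99841509e-01, -1.76521649e-02,
         8.51294767e-01],
       [ 9.84727197e-01, -7.93960660e-04,  1.74102602e-01,
        -5.07098260e+02],
       [-1.74089024e-01, -1.77855807e-02,  9.84569289e-01,
        -1.31322876e+03],
       [ 0.00000000e+00,  0.00000000e+00,  0.00000000e+00,
         1.00000000e+00]])}
{'time_s': 0.05, 'qpos': array([ 6.56588451e+01,  1.83487670e+01,  8.97043090e+01,  2.37928259e-04,
        7.20441216e+01, -1.14587387e+00]), 'qvel': array([-0.00217676, -0.07853616, -0.06763254,  0.00738174,  0.05987957,
       -0.01209698]), 'effort': array([ 6.30138657e-04, -4.13727522e+01, -2.32791048e+01,  7.32069416e-02,
        4.18121601e-02, -4.36760320e-05]), 'ee_pos': array([226.27281987, 528.08483517, 221.1632918 ]), 'ee_rot': array([ -91.27922234,   89.90280216, -114.47457695]), 'force': array([ 0.37864404, -0.06094239, -0.48182296]), 'torque': array([ 0.00638284, -0.01909512,  0.02058428]), 'gripper_width': 90.8218394897286}
```

View pics/scene0.png

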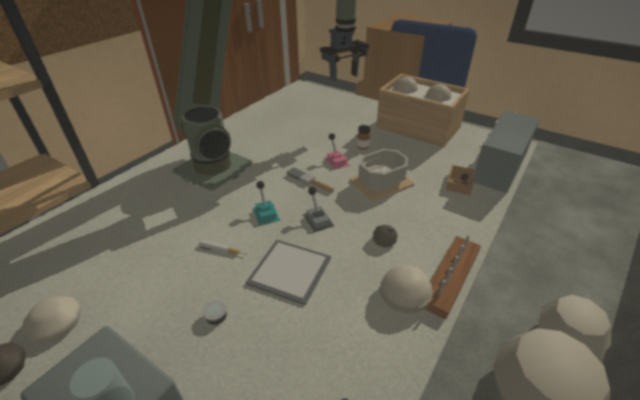

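View pics/top0.png

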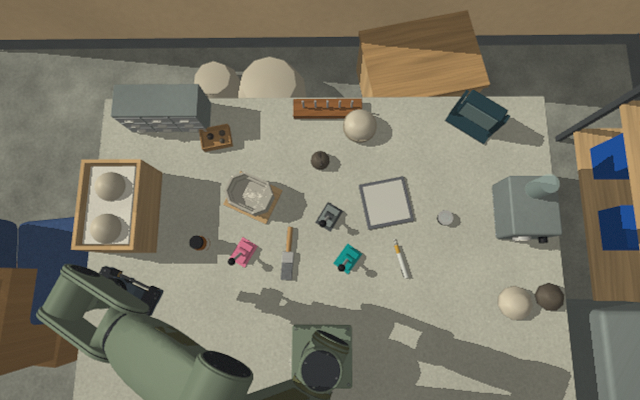

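```bash
cat >> h.py <<'E'
def cloud(cam):
    z=np.load('pics/%s.npz'%cam); d=z['d']; c=env.calibration(cam); K=c['K']
    v,u=np.mgrid[:400,:640]
    P=np.stack([(u-K[0,2])/K[0,0]*d,-(v-K[1,2])/K[1,1]*d,-d],-1)
    if 'camera_from_world' in c: T=np.linalg.inv(c['camera_from_world'])
    else:
        from scipy.spatial.transform import Rotation as R
        Tw=np.eye(4);Tw[:3,:3]=R.from_euler('xyz',z['r'],degrees=True).as_matrix();Tw[:3,3]=z['p']
        T=Tw@c['T_tool_cam']
    W=P@T[:3,:3].T+T[:3,3]; W[d==0]=np.nan
    return z['im'],W
E
python3 - <<'E'
from h import *
im=cv2.imread('pics/top0.png'); cv2.imwrite('pics/top0c.png',cv2.resize(im[150:290,190:420],None,fx=3.4,fy=3.4,interpolation=cv2.INTER_CUBIC))
im=cv2.imread('pics/scene0.png'); cv2.imwrite('pics/scene0c.png',cv2.resize(im[120:310,230:430],None,fx=3.1,fy=3.1,interpolation=cv2.INTER_CUBIC))
for c in ['top','scene']:
    im,W=cloud(c)
    # table check
    print(c,'wristT' )
    for n in ['toggle_ball','switch_box','tray_top','panel','jar','nodule','brush','corner0','corner1','corner2','corner3']:
        r=env.search_frame(c,n); print(n,[(np.round(q['point'],0).tolist(),round(q['p'],2)) for q in r[:4]])
print(env.calibration('wrist'))
E
```

```text
top wristT
toggle_ball [([452.0, -3.0, 89.0], 0.45), ([319.0, 299.0, 86.0], 0.4), ([317.0, -280.0, 11.0], 0.29)]
switch_box [([352.0, 283.0, 28.0], 0.73), ([478.0, -22.0, 25.0], 0.71), ([326.0, -92.0, 24.0], 0.71), ([450.0, -5.0, 88.0], 0.54)]
tray_top [([556.0, 259.0, 56.0], 0.92)]
panel [([530.0, -231.0, 14.0], 0.93)]
jar [([380.0, 423.0, 84.0], 0.78)]
nodule [([317.0, -283.0, 10.0], 0.67), ([682.0, 9.0, 42.0], 0.54)]
brush [([322.0, 123.0, 15.0], 0.93)]
corner0 [([558.0, 264.0, 50.0], 0.91)]
corner1 [([558.0, 264.0, 50.0], 0.91)]
corner2 [([558.0, 264.0, 50.0], 0.91)]
corner3 [([558.0, 264.0, 50.0], 0.91)]
scene wristT
toggle_ball [([325.0, 294.0, 77.0], 0.46), ([303.0, -78.0, 77.0], 0.43)]
switch_box [([332.0, -97.0, 24.0], 0.79), ([355.0, 270.0, 24.0], 0.79), ([338.0, 107.0, 21.0], 0.56), ([480.0, -34.0, 27.0], 0.55)]
tray_top [([545.0, 272.0, 73.0], 0.9)]
panel [([541.0, -240.0, 12.0], 0.77), ([457.0, -13.0, 76.0], 0.41)]
jar [([386.0, 409.0, 52.0], 0.52)]
nodule [([695.0, -6.0, 37.0], 0.8), ([582.0, 186.0, 64.0], 0.2)]
brush [([338.0, 106.0, 19.0], 0.6)]
corner0 [([540.0, 272.0, 75.0], 0.76)]
corner1 [([540.0, 272.0, 75.0], 0.76)]
corner2 [([540.0, 272.0, 75.0], 0.76)]
corner3 [([540.0, 272.0, 75.0], 0.76)]
{'K': array([[310.5805311 ,   0.        , 318.37611264],
       [  0.        , 310.5805311 , 198.77367315],
       [  0.        ,   0.        ,   1.        ]]), 'T_tool_cam': array([[-5.11915013e-04,  2.74932221e-01, -9.61463474e-01,
        -1.63048922e+02],
       [ 9.99999281e-01,  1.18380096e-03, -1.93922725e-04,
         8.74739659e-02],
       [ 1.08486578e-03, -9.61462882e-01, -2.74932629e-01,
        -7.85187792e+01],
       [ 0.00000000e+00,  0.00000000e+00,  0.00000000e+00,
         1.00000000e+00]])}
```

View pics/top0c.png

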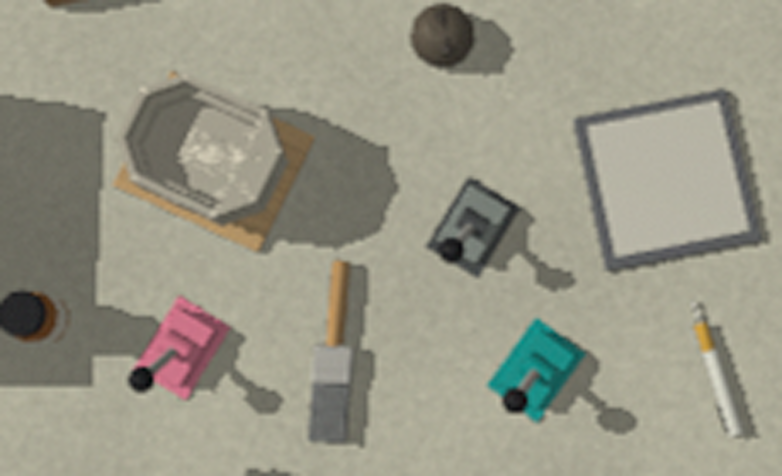

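View pics/scene0c.png

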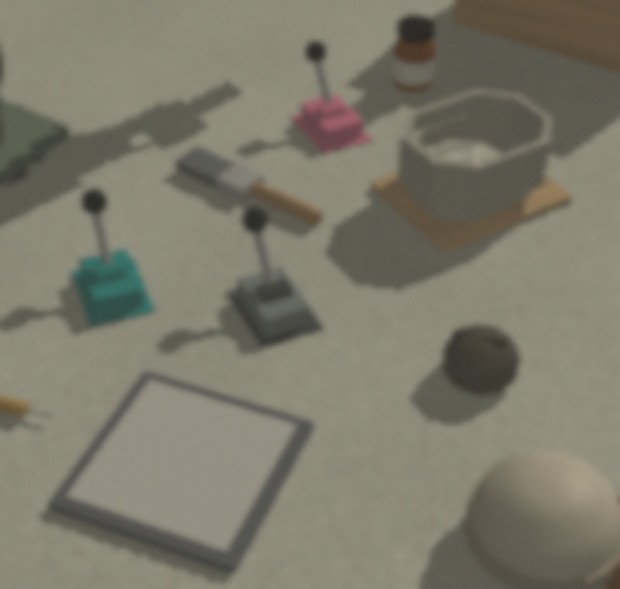

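```bash
cat > fit.py <<'E'
from h import *
def rect(W,c,r,z0,z1,name):
    m=(np.hypot(W[...,0]-c[0],W[...,1]-c[1])<r)&(W[...,2]>z0)&(W[...,2]<z1)
    p=W[m]
    print(name,len(p),'med z',np.round(np.median(p[:,2]),1),'rect',[np.round(x,1) for x in cv2.minAreaRect(p[:,:2].astype(np.float32))])
    return p
if __name__=='__main__':
  for c in ['top','scene']:
    im,W=cloud(c)
    print(c)
    rect(W,(535,-232),150,6,20,'panel')
    rect(W,(478,-24),70,17,32,'box')
    b=rect(W,(452,-3),30,75,110,'ball'); print(b.mean(0),b.max(0),b.min(0))
    rect(W,(552,262),140,80,100,'rim')
    rect(W,(552,262),160,5,16,'plinth')
    t=W[(np.abs(W[...,0]-420)<30)&(np.abs(W[...,1]-200)<30)]; print('table',np.nanmedian(t,0))
E
python3 fit.py
```

```text
top
panel 2172 med z 12.0 rect [array([ 541.8, -236.8]), array([292.1, 276.8]), np.float64(27.7)]
box 200 med z 25.0 rect [array([479.8, -24.7]), array([49.9, 70.8]), np.float64(58.9)]
ball 43 med z 92.7 rect [array([443.1,  -3.4]), array([21.7, 22.2]), np.float64(47.3)]
[442.52903531  -3.20038517  92.7106013 ] [455.29682249   6.98216993 103.93044369] [431.3346183  -13.48744047  83.58993713]
rim 371 med z 89.7 rect [array([552., 256.]), array([161.5, 124.6]), np.float64(65.3)]
plinth 562 med z 8.4 rect [array([548.1, 263.5]), array([311.3, 300.5]), np.float64(38.9)]
table [4.19686583e+02 2.00654444e+02 4.19408766e-01]
scene
panel 3266 med z 12.6 rect [array([ 504.7, -239.9]), array([229.5, 173.4]), np.float64(11.3)]
box 236 med z 25.8 rect [array([481.5, -27.2]), array([50.2, 76.2]), np.float64(59.9)]
ball 60 med z 90.6 rect [array([448.7,  -8.3]), array([21.1, 17.4]), np.float64(33.0)]
[449.85470606  -9.99001627  89.46802322] [458.92145737   2.53035493  99.31868134] [437.35614625 -18.38194308  75.08442608]
rim 435 med z 89.0 rect [array([555.5, 253.2]), array([164.5, 129.4]), np.float64(64.0)]
plinth 551 med z 10.8 rect [array([549.1, 237.5]), array([279.6, 261.6]), np.float64(28.1)]
table [419.68646707 199.93674793   1.16080178]
```

```bash
cat >> h.py <<'E'
from scipy.spatial.transform import Rotation as R
import json,os
def E2R(r): return R.from_euler('xyz',r,degrees=True).as_matrix()
def down(phi):  # tool x down, jaw axis y at world angle phi deg
    p=np.radians(phi); y=np.array([np.cos(p),np.sin(p),0]); x=np.array([0,0,-1.]); return np.stack([x,y,np.cross(x,y)],1)
def getc():
    j=json.load(open('cmd.json')); return np.array(j['p']),np.array(j['R'])
def setc(p,Rm): json.dump({'p':list(map(float,p)),'R':np.asarray(Rm).tolist()},open('cmd.json','w'))
def rel(p,Rm,c=None):
    p0,R0=c or getc(); s=R0.T@(np.asarray(p)-p0)/10; w=R.from_matrix(R0.T@Rm).as_rotvec()
    n=max(np.linalg.norm(s)*10/41.7,np.degrees(np.linalg.norm(w))/7.16)
    print('slide',np.round(s,2).tolist(),'turn',np.round(w,4).tolist(),'min rows',round(n,1))
def done(slide,turn):  # update commanded pose
    p,Rm=getc(); setc(p+Rm@np.array(slide)*10, Rm@R.from_rotvec(turn).as_matrix())
def err():
    s=env.state(); p,Rm=getc(); M=E2R(s['ee_rot'])
    print('t',round(s['time_s'],2),'ee',np.round(s['ee_pos'],1),'dpos',np.round(s['ee_pos']-p,1),'drot deg',np.round(np.degrees(R.from_matrix(M@Rm.T).as_rotvec()),2),'F',np.round(s['force'],1),'T',np.round(s['torque'],2),'w',round(s['gripper_width'],1),'q',np.round(s['qpos'],1))
E
python3 - <<'E'
from h import *
s=env.state(); M=E2R(s['ee_rot']); print(np.round(M,4))
print(np.degrees(np.arctan2(M[1,1],M[0,1])))
from fit import rect
# clean panel fit
for c in ['top','scene']:
    im,W=cloud(c)
    m=((np.abs(W[...,2]-12)<5)&(np.hypot(W[...,0]-535,W[...,1]+232)<130)).astype(np.uint8)
    m=cv2.morphologyEx(m,cv2.MORPH_OPEN,np.ones((5,5),np.uint8))
    n,l,st,ce=cv2.connectedComponentsWithStats(m); k=1+np.argmax(st[1:,4])
    p=W[l==k][:,:2].astype(np.float32); print(c,'panel',cv2.minAreaRect(p),p.mean(0))
    white=(l==k)&(im.min(-1)>150 if c=='top' else im.min(-1)>120); p=W[white][:,:2].astype(np.float32); print(cv2.minAreaRect(p),p.mean(0))
E
```

```text
[[ 0.000e+00  3.938e-01  9.192e-01]
 [ 1.000e-04  9.192e-01 -3.938e-01]
 [-1.000e+00  1.000e-04  0.000e+00]]
66.80848411809342
top panel ((520.8636474609375, -239.81344604492188), (76.6524429321289, 74.49105834960938), 89.16023254394531) [ 517.5236  -240.55382]
((520.8636474609375, -239.81344604492188), (76.6524429321289, 74.49105834960938), 89.16023254394531) [ 517.5236  -240.55382]
scene panel ((533.4934692382812, -234.18899536132812), (170.21664428710938, 173.52847290039062), 11.420658111572266) [ 538.60535 -241.03783]
((534.0929565429688, -234.39462280273438), (142.09848022460938, 142.15084838867188), 11.368743896484375) [ 536.2125  -237.25978]
```

Run:
```python
from h import *
setc([226.459,528.544,221.976],down(66.807))
err()
rel([401,22,190],down(59))
```

```text
t 1.2 ee [226.4 528.5 222. ] dpos [-0. -0.  0.] drot deg [ 0. -0.  0.] F [-0.3 -0.1 -0.1] T [-0.03 -0.    0.01] w 91.2 q [65.7 18.3 89.6 -0.  72.  -1.1]
slide [3.2, -39.69, 35.99] turn [0.1363, 0.0, 0.0] min rows 12.9
```

>>> arm_command(slide=[[3.2, -39.7, 36.0], [3.2, -39.7, 36.0], [3.2, -39.7, 36.0], [3.2, -39.7, 36.0], [3.2, -39.7, 36.0], [3.2, -39.7, 36.0], [3.2, -39.7, 36.0], [3.2, -39.7, 36.0], [3.2, -39.7, 36.0], [3.2, -39.7, 36.0], [3.2, -39.7, 36.0], [3.2, -39.7, 36.0], [3.2, -39.7, 36.0], [3.2, -39.7, 36.0], [3.2, -39.7, 36.0], [3.2, -39.7, 36.0], [3.2, -39.7, 36.0]], turn=[[0.136, 0, 0], [0.136, 0, 0], [0.136, 0, 0], [0.136, 0, 0], [0.136, 0, 0], [0.136, 0, 0], [0.136, 0, 0], [0.136, 0, 0], [0.136, 0, 0], [0.136, 0, 0], [0.136, 0, 0], [0.136, 0, 0], [0.136, 0, 0], [0.136, 0, 0], [0.136, 0, 0], [0.136, 0, 0], [0.136, 0, 0]], grip=[255, 255, 255, 255, 255, 255, 255, 255, 255, 255, 255, 255, 255, 255, 255, 255, 255])

```text
time_s: 2.62
ee_pos: [400.6, 22.9, 190.0]
ee_rot: [139.3, 90.0, 108.4]
force: [0.1, 0.2, -0.7]
gripper_width: 0.5
```

Run:
```python
from h import *
done([3.2,-39.7,36.0],[0.136,0,0])
err()
s,im,d=snap('wrist','w1.png'); err()
im,W=cloud('wrist')
from fit import rect
rect(W,(478,-24),70,19,32,'box')
b=rect(W,(447,-3),35,75,115,'ball'); print(b.mean(0),b.max(0),b.min(0))
```

```text
t 2.62 ee [400.6  22.9 190. ] dpos [-0.4  1.1  0. ] drot deg [0.03 0.01 0.09] F [ 0.1  0.2 -0.7] T [-0.06  0.02  0.01] w 0.5 q [  1.6   4.  113.1   0.   62.8 -57.5]
t 2.67 ee [400.6  23.1 190. ] dpos [-0.4  1.3  0. ] drot deg [0.02 0.   0.13] F [ 0.3 -0.  -1. ] T [0.02 0.01 0.  ] w 0.3 q [  1.6   4.  113.1   0.   62.8 -57.5]
box 10 med z 24.6 rect [array([452.4,  -7.8]), array([1.1, 3.5]), np.float64(58.9)]
ball 56 med z 94.9 rect [array([443.1,  -2.4]), array([ 0.9, 22.5]), np.float64(59.0)]
[440.77722507  -0.97368797  93.41879041] [452.70494039   3.75404237  97.78115881] [433.22285788  -8.54438901  81.71553728]
```

View pics/w1.png

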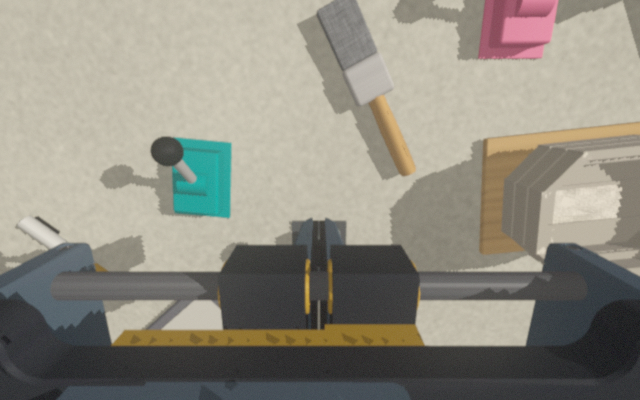

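>>> arm_command(slide=[[3.5, 0, 0], [7, 0, 0], [10, 0, 0], [10, 0, 1.2], [10, 0, 2.4], [10, 0, 3.6], [10, 0, 4.8], [10, 0, 6.0], [10, 0, 7.2], [10, 0, 8.4], [10, 0, 9.4], [10, 0, 9.4], [10, 0, 9.4], [6, 0, 7], [2, 0, 4], [-2, 0, 0], [-2, 0, 0]], turn=[[0, 0, 0], [0, 0, 0], [0, 0, 0], [0, 0, 0], [0, 0, 0], [0, 0, 0], [0, 0, 0], [0, 0, 0], [0, 0, 0], [0, 0, 0], [0, 0, 0], [0, 0, 0], [0, 0, 0], [0, 0, 0], [0, 0, 0], [0, 0, 0], [0, 0, 0]], grip=[255, 255, 255, 255, 255, 255, 255, 255, 255, 255, 255, 255, 255, 255, 255, 255, 255])

```text
time_s: 4.08
ee_pos: [399.0, 22.7, 212.0]
ee_rot: [72.7, 89.9, 41.7]
force: [-0.0, -0.1, 0.2]
gripper_width: 0.4
```

Run:
```python
from h import *
done([-2,0,0],[0,0,0])
err()
s,im,d=snap('scene','s2.png')
s,im2,d=snap('top','t2.png')
a=cv2.resize(im[120:310,230:430],None,fx=2,fy=2); b=cv2.resize(im2[150:290,190:420],None,fx=1.7,fy=1.7)
c=np.zeros((400,800,3),np.uint8); c[:380,:400]=a; c[:238,400:791]=b
cv2.imwrite('pics/c2.png',c[:,:,::-1])
```

```text
t 4.08 ee [399.   22.7 212. ] dpos [-2.   0.9  2. ] drot deg [ 0.04 -0.04  0.01] F [-0.  -0.1  0.2] T [ 0.02 -0.04  0.04] w 0.4 q [  1.6   2.7 111.1   0.   66.1 -57.5]
```

View pics/c2.png

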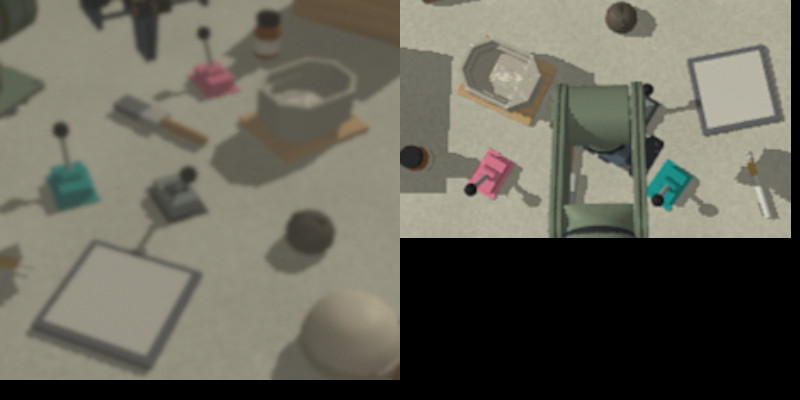

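Run:
```python
from h import *
err()
rel([487,217,200],down(20.3))
```

```text
t 4.18 ee [400.  23. 213.] dpos [-1.   1.2  3. ] drot deg [ 0.04 -0.33  0.12] F [ 0.7 -0.3 -0.3] T [-0.03 -0.01  0.02] w 0.4 q [  1.6   2.6 111.1   0.   65.9 -57.5]
slide [1.0, 21.16, -2.68] turn [0.6757, 0.0, 0.0] min rows 5.4
```

>>> arm_command(slide=[[1.0, 21.2, -2.7], [1.0, 21.2, -2.7], [1.0, 21.2, -2.7], [1.0, 21.2, -2.7], [1.0, 21.2, -2.7], [1.0, 21.2, -2.7], [1.0, 21.2, -2.7], [1.0, 21.2, -2.7], [1.0, 21.2, -2.7], [1.0, 21.2, -2.7], [1.0, 21.2, -2.7]], turn=[[0.676, 0, 0], [0.676, 0, 0], [0.676, 0, 0], [0.676, 0, 0], [0.676, 0, 0], [0.676, 0, 0], [0.676, 0, 0], [0.676, 0, 0], [0.676, 0, 0], [0.676, 0, 0], [0.676, 0, 0]], grip=[0, 0, 0, 0, 0, 0, 0, 0, 0, 0, 0])

```text
time_s: 5.1
ee_pos: [486.6, 216.3, 199.9]
ee_rot: [-68.0, 90.0, -137.8]
force: [1.1, 0.1, -0.7]
gripper_width: 71.1
```

Run:
```python
from h import *
done([1.0,21.2,-2.7],[0.676,0,0])
err()
s,im,d=snap('wrist','w2.png'); err()
im,W=cloud('wrist')
from fit import rect
p=rect(W,(552,255),140,84,96,'rim')
p=rect(W,(552,255),140,84,150,'rim')
np.save('pics/rimw.npy',p)
```

```text
t 5.1 ee [486.6 216.3 199.9] dpos [-0.4 -1.2 -0.1] drot deg [-0.02  0.02 -0.05] F [ 1.1  0.1 -0.7] T [-0.06  0.03 -0.03] w 71.1 q [22.7 15.4 97.2 -0.  67.5  2.5]
t 5.15 ee [486.8 216.4 200.1] dpos [-0.2 -1.1  0.1] drot deg [-0.   -0.01 -0.06] F [-0.7  0.3  0.2] T [-0.1   0.03 -0.01] w 74.8 q [22.7 15.4 97.1 -0.  67.5  2.5]
rim 4982 med z 90.1 rect [array([553.4, 255.9]), array([160.4, 124.8]), np.float64(65.0)]
rim 4982 med z 90.1 rect [array([553.4, 255.9]), array([160.4, 124.8]), np.float64(65.0)]
```

View pics/w2.png

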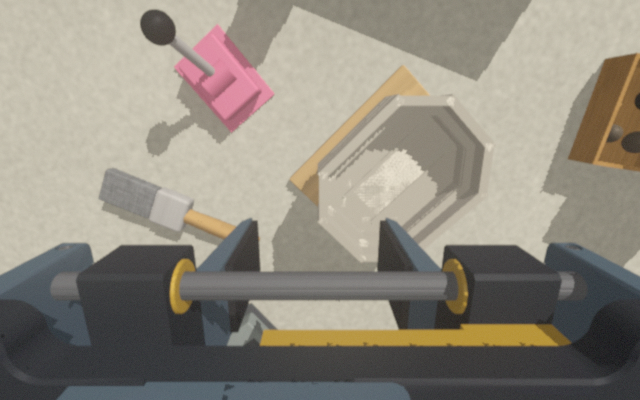

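Run:
```python
from h import *
rel([490,220,110],down(20)); rel([490,220,83],down(20))
```

```text
slide [9.0, 0.37, -0.13] turn [0.0049, 0.0, 0.0] min rows 2.2
slide [11.7, 0.37, -0.13] turn [0.0049, 0.0, 0.0] min rows 2.8
```

>>> arm_command(slide=[[4, 0.4, -0.1], [8, 0.4, -0.1], [10, 0.4, -0.1], [11, 0.4, -0.1], [11.7, 0.4, -0.1], [11.7, 0.4, -0.1], [11.7, 0.4, -0.1]], turn=[[0.005, 0, 0], [0.005, 0, 0], [0.005, 0, 0], [0.005, 0, 0], [0.005, 0, 0], [0.005, 0, 0], [0.005, 0, 0]], grip=[0, 0, 0, 0, 0, 0, 0])

```text
time_s: 5.73
ee_pos: [491.4, 220.0, 84.1]
ee_rot: [93.9, 89.9, 23.9]
force: [0.2, -0.0, 0.9]
gripper_width: 91.3
```

Run:
```python
from h import *
done([11.7,0.4,-0.1],[0.005,0,0])
err()
s,im,d=snap('wrist','w3.png'); err()
```

```text
t 5.73 ee [491.4 220.   84.1] dpos [1.  0.2 1.2] drot deg [ 0.06 -0.13 -0.01] F [ 0.2 -0.   0.9] T [-0.02 -0.02 -0.01] w 91.3 q [ 22.9  22.2 105.7   0.   51.9   2.9]
t 5.78 ee [491.6 220.2  84.5] dpos [1.2 0.4 1.6] drot deg [ 0.08 -0.18 -0.01] F [ 0.4 -0.3  0.4] T [-0.03 -0.02 -0.02] w 90.9 q [ 22.9  22.2 105.7   0.   51.9   2.9]
```

View pics/w3.png

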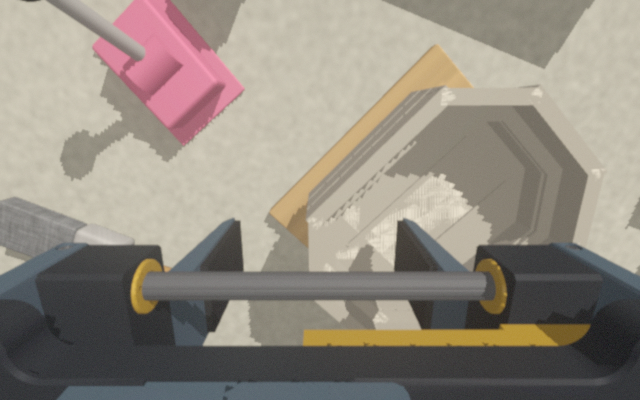

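>>> arm_command(slide=[[0.15, -0.2, 0], [0.15, -0.2, 0], [0.15, -0.2, 0], [0.15, -0.2, 0], [0.15, -0.2, 0], [0.15, -0.2, 0], [0.15, -0.2, 0], [0.15, -0.2, 0], [0.15, -0.2, 0], [0.15, -0.2, 0], [0.15, -0.2, 0], [0.15, -0.2, 0]], turn=[[0, 0, 0], [0, 0, 0], [0, 0, 0], [0, 0, 0], [0, 0, 0], [0, 0, 0], [0, 0, 0], [0, 0, 0], [0, 0, 0], [0, 0, 0], [0, 0, 0], [0, 0, 0]], grip=[0, 255, 255, 255, 255, 255, 255, 255, 255, 255, 255, 255], newtons=58)

```text
time_s: 6.78
ee_pos: [488.5, 219.2, 81.4]
ee_rot: [172.3, 90.0, 102.2]
force: [0.0, 0.7, 0.1]
gripper_width: 20.7
```

Run:
```python
from h import *
done([.15,-.2,0],[0,0,0])
err()
s,im,d=snap('wrist','w4.png'); err()
```

```text
t 6.78 ee [488.5 219.2  81.4] dpos [-0.  0. -0.] drot deg [0. 0. 0.] F [0.  0.7 0.1] T [-0.04 -0.05  0.01] w 20.7 q [ 22.9  22.3 106.2   0.   51.6   2.9]
t 6.83 ee [488.5 219.1  81.4] dpos [-0. -0. -0.] drot deg [ 0.  0. -0.] F [-0.   0.9 -0.2] T [-0.12  0.05  0.02] w 16.3 q [ 22.9  22.3 106.2   0.   51.6   2.9]
```

View pics/w4.png

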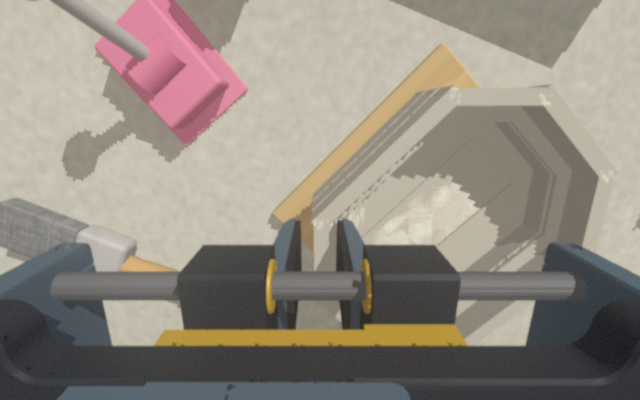

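>>> arm_command(slide=[[-0.15, 0.15, 0], [-0.15, 0.15, 0], [-0.15, 0.15, 0], [-0.15, 0.15, 0], [-0.15, 0.15, 0], [-0.15, 0.15, 0], [-0.15, 0.15, 0], [-0.15, 0.15, 0], [-0.15, 0.15, 0], [-0.15, 0.15, 0], [-0.15, 0.15, 0]], turn=[[0, 0, 0], [0, 0, 0], [0, 0, 0], [0, 0, 0], [0, 0, 0], [0, 0, 0], [0, 0, 0], [0, 0, 0], [0, 0, 0], [0, 0, 0], [0, 0, 0]], grip=[200, 200, 200, 200, 200, 255, 255, 255, 255, 255, 255], newtons=58)

```text
time_s: 7.75
ee_pos: [489.9, 219.6, 83.0]
ee_rot: [-9.2, 90.0, -79.2]
force: [1.4, -0.8, -0.1]
gripper_width: 7.8
```

Run:
```python
from h import *
done([-.15,.15,0],[0,0,0])
err()
s,im,d=snap('wrist','w5.png'); err()
im,W=cloud('wrist')
from fit import rect
p=rect(W,(552,255),140,84,96,'rim')
```

```text
t 7.75 ee [489.9 219.6  83. ] dpos [-0. -0. -0.] drot deg [-0.01 -0.    0.03] F [ 1.4 -0.8 -0.1] T [-0.03  0.05  0.26] w 7.8 q [ 22.9  22.3 105.9  -0.   51.9   2.9]
t 7.8 ee [489.9 219.6  82.9] dpos [-0. -0. -0.] drot deg [-0.   -0.    0.03] F [-0.9 -0.6  0. ] T [-0.03  0.01  0.39] w 7.5 q [ 22.9  22.3 105.9  -0.   51.9   2.9]
rim 11842 med z 90.1 rect [array([552.6, 256.1]), array([160.9, 128. ]), np.float64(64.9)]
```

View pics/w5.png

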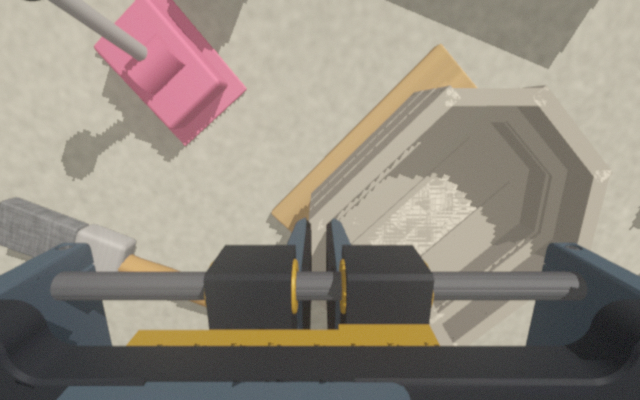

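>>> arm_command(slide=[[-0.26, 0.025, 0], [-0.52, 0.055, 0], [-0.77, 0.09, 0], [-1.03, 0.13, 0], [-1.285, 0.17, 0], [-1.54, 0.215, 0], [-1.795, 0.27, 0], [-2.05, 0.325, 0], [-2.05, 0.325, 0], [-2.05, 0.325, 0], [-2.05, 0.325, 0], [-2.05, 0.325, 0]], turn=[[0, 0, -0.0175], [0, 0, -0.035], [0, 0, -0.0525], [0, 0, -0.07], [0, 0, -0.0875], [0, 0, -0.105], [0, 0, -0.1225], [0, 0, -0.14], [0, 0, -0.14], [0, 0, -0.14], [0, 0, -0.14], [0, 0, -0.14]], grip=[255, 255, 255, 255, 255, 255, 255, 255, 255, 255, 255, 255])

```text
time_s: 8.8
ee_pos: [492.9, 221.2, 103.5]
ee_rot: [-90.4, 82.0, -160.4]
force: [-0.3, 2.2, -3.5]
gripper_width: 7.3
```

Run:
```python
from h import *
done([-2.05,.325,0],[0,0,-.14])
err()
s,im,d=snap('wrist','w6.png'); err()
s,im2,d=snap('scene')
im,W=cloud('wrist')
cv2.imwrite('pics/c6.png',np.hstack([cv2.resize(im,(520,325)),cv2.resize(im2[120:220,330:430],(270,325),interpolation=cv2.INTER_CUBIC)])[:,:,::-1])
def planefit(p):
    for _ in range(3):
        A=np.c_[p[:,:2],np.ones(len(p))]; k=np.linalg.lstsq(A,p[:,2],rcond=None)[0]; r=p[:,2]-A@k; p=p[np.abs(r)<2.5*np.std(r)+.5]
    return k
# height along jaw direction
a=np.array([np.cos(np.radians(20)),np.sin(np.radians(20))]); c=np.array([553.4,255.9])
m=(np.hypot(W[...,0]-c[0],W[...,1]-c[1])<100)
s_=((W[...,:2]-c)@a); 
for lo in range(-60,100,15):
    q=W[...,2][m&(s_>lo)&(s_<lo+15)]; print(lo, np.round(np.percentile(q,[1,50,90,97]),1), len(q))
```

```text
t 8.8 ee [492.9 221.2 103.5] dpos [-0.1  0.4  0.1] drot deg [ 0.07 -0.03 -0.05] F [-0.3  2.2 -3.5] T [ 0.3  -0.16 -0.01] w 7.3 q [22.7 25.  98.1  0.5 64.9  2.5]
t 8.85 ee [492.9 221.2 103.5] dpos [-0.1  0.4  0. ] drot deg [ 0.06 -0.03 -0.04] F [-0.2  2.4 -4. ] T [ 0.31 -0.21  0.02] w 7.9 q [22.7 25.  98.1  0.5 64.9  2.5]
-60 [ -0.6 193.2 216.6 219.3] 12217
-45 [ -0.5 194.4 212.9 216.7] 13792
-30 [ -0.4 185.4 211.3 212.3] 10370
-15 [  0.3 182.6 209.2 210.2] 10150
0 [  9.9 174.2 206.9 208. ] 15659
15 [  9.7  87.  185.1 189.4] 9696
30 [ 0.9 64.5 95.7 96.7] 6484
45 [ 0.9 70.4 93.2 94.6] 6345
60 [69.5 81.2 91.5 92.4] 5027
75 [88.8 90.3 91.1 91.5] 645Traceback (most recent call last):
  File "<stdin>", line 17, in <module>
    return _quantile_unchecked(
        a, q, axis, out, overwrite_input, method, keepdims, weights)
    return _ureduce(a,
                    func=_quantile_ureduce_func,
    ...<5 lines>...
                    overwrite_input=overwrite_input,
                    method=method)
    r = func(a, **kwargs)
    result = _quantile(arr,
                       quantiles=q,
    ...<2 lines>...
                       out=out,
                       weights=wgt)
    slices_having_nans = np.isnan(arr[-1, ...])
                                  ~~~^^^^^^^^^
IndexError: index -1 is out of bounds for axis 0 with size 0
```

View pics/c6.png

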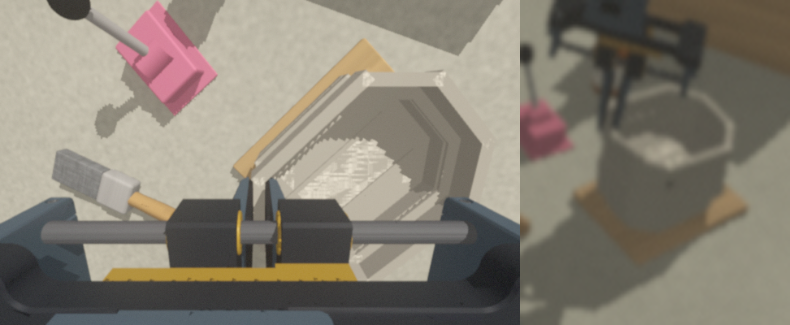

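Run:
```python
from h import *
p,Rm=getc()
Rd=Rm@R.from_rotvec([0,0,.14]).as_matrix(); p0=p-Rd@np.array([-20.5,3.25,0])
piv=p0+Rd@np.array([13,148,0])
for t in range(9,19):
    Q=Rd@R.from_rotvec([0,0,-np.radians(t)]).as_matrix()
    pp=piv+Q@(Rd.T@(p0-piv)); rel(pp,Q)
```

```text
slide [-0.26, 0.03, -0.0] turn [0.0, 0.0, -0.0171] min rows 0.1
slide [-0.51, 0.05, -0.0] turn [-0.0, -0.0, -0.0345] min rows 0.3
slide [-0.77, 0.09, -0.0] turn [0.0, 0.0, -0.052] min rows 0.4
slide [-1.03, 0.13, -0.0] turn [0.0, 0.0, -0.0694] min rows 0.6
slide [-1.28, 0.17, -0.0] turn [0.0, 0.0, -0.0869] min rows 0.7
slide [-1.54, 0.22, -0.0] turn [0.0, 0.0, -0.1043] min rows 0.8
slide [-1.79, 0.27, -0.0] turn [-0.0, 0.0, -0.1218] min rows 1.0
slide [-2.04, 0.32, -0.0] turn [0.0, 0.0, -0.1393] min rows 1.1
slide [-2.3, 0.39, -0.0] turn [-0.0, 0.0, -0.1567] min rows 1.3
slide [-2.55, 0.45, -0.0] turn [-0.0, 0.0, -0.1742] min rows 1.4
```

>>> arm_command(slide=[[-0.26, 0.03, 0], [-0.51, 0.05, 0], [-0.77, 0.09, 0], [-1.03, 0.13, 0], [-1.28, 0.17, 0], [-1.54, 0.22, 0], [-1.79, 0.27, 0], [-2.04, 0.32, 0], [-2.3, 0.39, 0], [-2.55, 0.45, 0], [-2.55, 0.45, 0], [-2.55, 0.45, 0], [-2.55, 0.45, 0], [-2.55, 0.45, 0]], turn=[[0, 0, -0.017], [0, 0, -0.035], [0, 0, -0.052], [0, 0, -0.07], [0, 0, -0.087], [0, 0, -0.105], [0, 0, -0.122], [0, 0, -0.14], [0, 0, -0.157], [0, 0, -0.174], [0, 0, -0.174], [0, 0, -0.174], [0, 0, -0.174], [0, 0, -0.174]], grip=[255, 255, 255, 255, 255, 255, 255, 255, 255, 255, 255, 255, 255, 255])

```text
time_s: 10.07
ee_pos: [500.5, 223.4, 128.2]
ee_rot: [-90.0, 72.1, -160.0]
force: [-0.7, 1.1, -0.8]
gripper_width: 7.6
```

```bash
cat > look.py <<'E'
from h import *
import sys
n=sys.argv[1]
err()
s,im,d=snap('wrist','w%s.png'%n)
s,im2,d=snap('scene','s%s.png'%n)
cv2.imwrite('pics/c%s.png'%n,np.hstack([cv2.resize(im,(520,325)),cv2.resize(im2[120:220,330:430],(270,325),interpolation=cv2.INTER_CUBIC)])[:,:,::-1])
E
python3 - <<'E'
from h import *
done([-2.55,.45,0],[0,0,-.174])
E
python3 look.py 7
```

```text
t 10.07 ee [500.5 223.4 128.2] dpos [-0.  -0.1  0.1] drot deg [ 0.02 -0.04 -0.  ] F [-0.7  1.1 -0.8] T [ 0.12 -0.15  0.05] w 7.6 q [22.4 29.4 88.2  0.8 80.3  2.2]
```

View pics/c7.png

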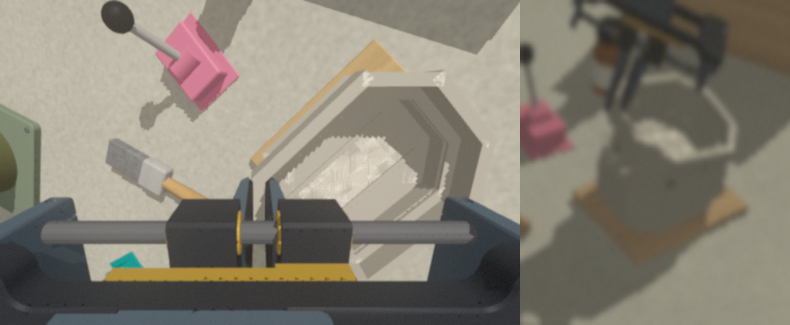

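Run:
```python
from h import *
p,Rm=getc(); 
for z in (10,20,30,45,60,90): rel(p+[0,0,z],Rm)
```

```text
slide [-0.95, -0.31, 0.0] turn [0.0, 0.0, 0.0] min rows 0.2
slide [-1.9, -0.62, 0.0] turn [0.0, 0.0, 0.0] min rows 0.5
slide [-2.85, -0.93, 0.0] turn [0.0, 0.0, 0.0] min rows 0.7
slide [-4.28, -1.39, 0.0] turn [0.0, 0.0, 0.0] min rows 1.1
slide [-5.71, -1.85, 0.0] turn [0.0, 0.0, 0.0] min rows 1.4
slide [-8.56, -2.78, 0.0] turn [0.0, 0.0, 0.0] min rows 2.2
```

>>> arm_command(slide=[[-0.48, -0.155, 0], [-0.95, -0.31, 0], [-1.43, -0.465, 0], [-1.9, -0.62, 0], [-2.38, -0.775, 0], [-2.85, -0.93, 0], [-3.56, -1.16, 0], [-4.28, -1.39, 0], [-5.71, -1.85, 0], [-5.71, -1.85, 0], [-5.71, -1.85, 0], [-5.71, -1.85, 0]], turn=[[0, 0, 0], [0, 0, 0], [0, 0, 0], [0, 0, 0], [0, 0, 0], [0, 0, 0], [0, 0, 0], [0, 0, 0], [0, 0, 0], [0, 0, 0], [0, 0, 0], [0, 0, 0]], grip=[255, 255, 255, 255, 255, 255, 255, 255, 255, 255, 255, 255])

```text
time_s: 11.17
ee_pos: [500.4, 223.4, 187.8]
ee_rot: [-90.0, 72.0, -160.0]
force: [-0.4, 0.1, -1.1]
gripper_width: 7.5
```

```bash
python3 - <<'E'
from h import *
done([-5.71,-1.85,0],[0,0,0])
E
python3 look.py 8
```

```text
t 11.17 ee [500.4 223.4 187.8] dpos [-0.2 -0.1 -0.3] drot deg [-0.01  0.01 -0.  ] F [-0.4  0.1 -1.1] T [-0.03 -0.21  0.01] w 7.5 q [22.4 26.8 83.6  0.7 87.6  2.3]
```

View pics/c8.png

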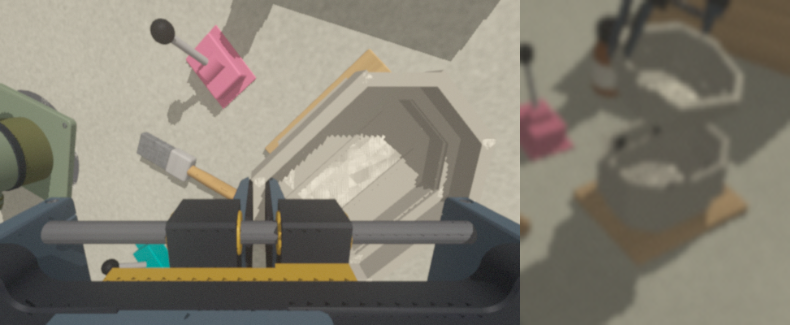

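```bash
cat >> h.py <<'E'
def place(c,phi,z):
    M=down(phi); g=np.array([c[0],c[1],0])-72.1*M[:,1]+12.5*M[:,2]; g[2]=z; return g,M
E
python3 - <<'E'
from h import *
phi=-30
for _ in range(5):
    g,M=place((534,-234),phi,215); phi=np.degrees(np.arctan2(g[1],g[0]))-2
print(phi,g)
p,Rm=getc()
l=p.copy(); l[2]=215; rel(l,down(20)); 
c=(l,down(20))
g,M=place((534,-234),-30,215); print(g); rel(g,M,c)
g2,M2=place((534,-234),-5,215); print(g2)
# intermediate arc waypoint
w=np.array([540,0,215.]);rel(w,down(-5),c)
rel(g,M,(w,down(-5)))
E
```

```text
-26.643389986709767 [ 463.95107293 -212.83852992  215.        ]
slide [-2.56, -0.83, 0.0] turn [-0.0001, -0.0, 0.314] min rows 2.5
[ 465.30956839 -208.77531755  215.        ]
slide [0.0, -18.1, 39.42] turn [0.8727, 0.0, 0.0] min rows 10.4
[ 461.08491548 -240.16850467  215.        ]
slide [0.0, -3.94, 22.35] turn [0.4363, 0.0, 0.0] min rows 5.4
slide [0.0, -5.62, 21.45] turn [0.4363, 0.0, 0.0] min rows 5.3
```

>>> arm_command(slide=[[-0.6, -0.2, 0], [-1.2, -0.4, 0], [-1.8, -0.6, 0], [-2.56, -0.83, 0], [-2.56, -0.83, 0], [-2.56, -0.83, 0], [-2.56, -0.83, 0], [-2.56, -0.83, 0]], turn=[[0, 0, 0.06], [0, 0, 0.12], [0, 0, 0.18], [0, 0, 0.24], [0, 0, 0.28], [0, 0, 0.314], [0, 0, 0.314], [0, 0, 0.314]], grip=[255, 255, 255, 255, 255, 255, 255, 255])

```text
time_s: 11.93
ee_pos: [499.9, 223.3, 214.7]
ee_rot: [-92.0, 89.9, -162.0]
force: [0.9, -0.2, -1.9]
gripper_width: 7.5
```

```bash
python3 - <<'E'
from h import *
done([-2.56,-.83,0],[0,0,.314])
g,M=place((534,-234),-28,215); rel(g,M)
E
python3 look.py 9
```

```text
slide [0.0, -18.26, 39.62] turn [0.8377, -0.0, -0.0] min rows 10.5
t 11.93 ee [499.9 223.3 214.7] dpos [-0.7 -0.2 -0.3] drot deg [-0.03  0.09  0.  ] F [ 0.9 -0.2 -1.9] T [-0.09  0.12 -0.  ] w 7.5 q [22.9 16.2 93.8  0.  70.1  2.9]
```

View pics/c9.png

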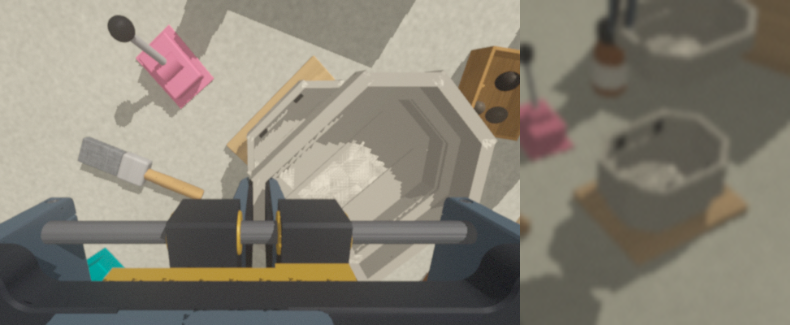

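>>> arm_command(slide=[[0, -0.4, 0.8], [0, -1.1, 2.4], [0, -2.2, 4.8], [0, -3.5, 7.5], [0, -4.9, 10.7], [0, -6.4, 13.9], [0, -7.8, 17.0], [0, -9.3, 20.2], [0, -10.8, 23.4], [0, -12.2, 26.5], [0, -13.7, 29.7], [0, -15.0, 32.5], [0, -16.1, 34.9], [0, -17.0, 36.8], [0, -17.7, 38.4], [0, -18.1, 39.2], [0, -18.26, 39.62], [0, -18.26, 39.62], [0, -18.26, 39.62], [0, -18.26, 39.62]], turn=[[0.017, 0, 0], [0.05, 0, 0], [0.1, 0, 0], [0.16, 0, 0], [0.226, 0, 0], [0.293, 0, 0], [0.36, 0, 0], [0.427, 0, 0], [0.494, 0, 0], [0.56, 0, 0], [0.63, 0, 0], [0.69, 0, 0], [0.737, 0, 0], [0.78, 0, 0], [0.81, 0, 0], [0.83, 0, 0], [0.838, 0, 0], [0.838, 0, 0], [0.838, 0, 0], [0.838, 0, 0]], grip=[255, 255, 255, 255, 255, 255, 255, 255, 255, 255, 255, 255, 255, 255, 255, 255, 255, 255, 255, 255])

```text
time_s: 13.7
ee_pos: [464.5, -210.3, 214.9]
ee_rot: [-131.9, 90.0, 110.1]
force: [-0.5, -0.2, -1.2]
gripper_width: 7.7
```

Run:
```python
from h import *
done([0,-18.26,39.62],[0.838,0,0]); err()
s,im,d=snap('wrist','w10.png')
s,im2,d=snap('scene','s10.png')
s,im3,d=snap('top','t10.png')
c=np.zeros((570,790,3),np.uint8); c[:300,:480]=cv2.resize(im,(480,300)); c[:280,490:790]=cv2.resize(im2[120:320,200:414],(300,280)); c[310:560,:411]=cv2.resize(im3[150:290,190:420],(411,250))
cv2.imwrite('pics/c10.png',c[:,:,::-1])
im,W=cloud('wrist')
z0=getc()[0][2]+7
p=W[(np.abs(W[...,2]-z0)<12)&(np.hypot(W[...,0]-534,W[...,1]+234)<100)]
h,e=np.histogram(p[:,2],bins=24); print(h,e.round())
```

```text
t 13.7 ee [ 464.5 -210.3  214.9] dpos [ 0.   0.9 -0.1] drot deg [0.04 0.01 0.07] F [-0.5 -0.2 -1.2] T [-0.1   0.17 -0.01] w 7.7 q [-25.7  12.7  98.6   0.   68.7   2.3]
[ 404  408  428  409  411  386  434  383  411  471  995 4264 3946  507
   33   26   29   30   38   38   48   40   39   43] [210. 211. 212. 213. 214. 215. 216. 217. 218. 219. 220. 221. 222. 223.
 224. 225. 226. 227. 228. 229. 230. 231. 232. 233. 234.]
```

View pics/c10.png

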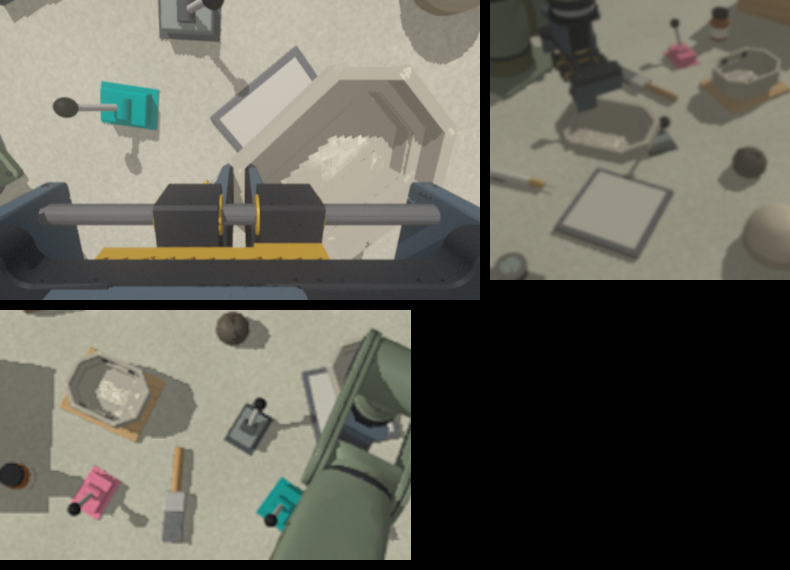

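Run:
```python
from h import *
from fit import rect
for c in ['wrist','scene']:
    im,W=cloud(c)
    p=W[(np.abs(W[...,2]-221.5)<4)&(np.hypot(W[...,0]-534,W[...,1]+234)<105)]
    A=np.c_[p[:,:2]-[534,-234],np.ones(len(p))]
    for _ in range(4):
        k=np.linalg.lstsq(A,p[:,2],rcond=None)[0]; r=p[:,2]-A@k; g=np.abs(r)<1.5; A=A[g];p=p[g]
    print(c,len(p),'slope deg',np.degrees(k[:2]),'z',k[2],cv2.minAreaRect(p[:,:2].astype(np.float32)))
# panel from top initial picture
im=cv2.imread('pics/top0.png'); c=env.calibration('top'); K=c['K']; T=np.linalg.inv(c['camera_from_world'])
g=im.min(-1); m=np.zeros_like(g); m[170:236,352:420]=1
m=((cv2.cvtColor(im,cv2.COLOR_BGR2GRAY)<125)&(m>0)).astype(np.uint8)
n,l,st,ce=cv2.connectedComponentsWithStats(m); k=1+np.argmax(st[1:,4]); print(st[k])
v,u=np.where(l==k); 
d=np.stack([(u-K[0,2])/K[0,0],-(v-K[1,2])/K[1,1],-np.ones(len(u))],-1)@T[:3,:3].T; o=T[:3,3]
P=o+d*((12-o[2])/d[:,2])[:,None]; print(cv2.minAreaRect(P[:,:2].astype(np.float32)))
# visible panel now, scene
im,W=cloud('scene'); m=((np.abs(W[...,2]-12.5)<3)&(np.hypot(W[...,0]-535,W[...,1]+232)<130)).astype(np.uint8)
m=cv2.morphologyEx(m,cv2.MORPH_OPEN,np.ones((3,3),np.uint8)); n,l,st,ce=cv2.connectedComponentsWithStats(m); k=1+np.argmax(st[1:,4]); print(st[k,4],cv2.minAreaRect(W[l==k][:,:2].astype(np.float32)))
```

```text
wrist 9238 slope deg [-0.1395663   0.23156066] z 221.86263692320122 ((532.8773193359375, -233.3683624267578), (160.819091796875, 127.94197082519531), 16.449167251586914)
scene 382 slope deg [-0.16482859  0.06552977] z 222.5403062465492 ((534.290283203125, -235.40228271484375), (160.28807067871094, 125.43461608886719), 16.53792953491211)
[359 176  57  54 639]
((530.8778686523438, -237.45947265625), (171.57833862304688, 176.3687286376953), 11.116255760192871)
2671 ((533.6972045898438, -234.9576873779297), (168.48870849609375, 168.71572875976562), 11.96534538269043)
```

>>> arm_command(slide=[[0, 0, 0], [0, 0, 0], [0, 0, 0], [0, 0, 0], [0, 0, 0], [0, 0, 0], [0, 0, 0], [0, 0, 0], [0, 0, 0], [0, 0, 0]], turn=[[0, 0, 0], [0, 0, 0], [0, 0, 0], [0, 0, 0], [0, 0, 0], [0, 0, 0], [0, 0, 0], [0, 0, 0], [0, 0, 0], [0, 0, 0]], grip=[255, 255, 255, 255, 255, 255, 255, 255, 255, 255])

```text
time_s: 14.68
ee_pos: [464.5, -211.3, 215.0]
ee_rot: [-152.8, 90.0, 89.2]
force: [0.4, 1.3, -1.6]
gripper_width: 7.6
```

Run:
```python
from h import *
err(); s,im,d=snap('scene','s11.png')
im,W=cloud('scene')
b=W[(W[...,2]>60)&(W[...,2]<110)&(np.hypot(W[...,0]-516,W[...,1]+47)<40)]; print('ball on expect (516,-47,84):',len(b),b.mean(0))
p=W[(np.abs(W[...,2]-70)<4)&(np.hypot(W[...,0]-553,W[...,1]-256)<110)]; print('mid rim',len(p),np.median(p[:,2]),cv2.minAreaRect(p[:,:2].astype(np.float32)))
print(env.job_done())
```

```text
t 14.68 ee [ 464.5 -211.3  215. ] dpos [-0.  -0.  -0.1] drot deg [ 0.01 -0.   -0.  ] F [ 0.4  1.3 -1.6] T [-0.06  0.14  0.03] w 7.6 q [-25.8  12.8  98.5   0.   68.7   2.3]
ball on expect (516,-47,84): 58 [522.32978467 -53.58806627  90.40927721]
mid rim 306 70.02970086385119 ((554.275146484375, 253.14537048339844), (163.15054321289062, 128.8428955078125), 66.87529754638672)
the job is handed in; nothing more can be done
None
```

View pics/s11.png

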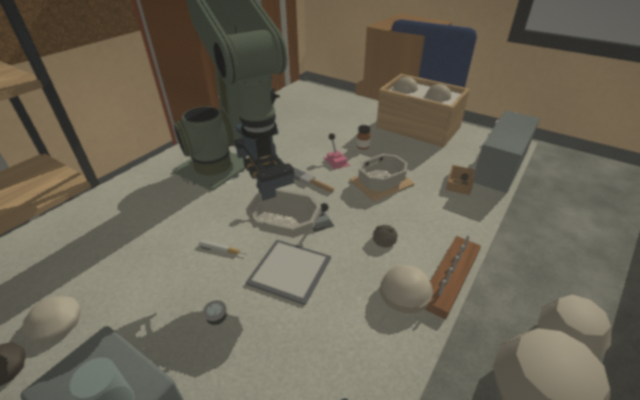

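I flipped the grey switch to on, then gripped the top tray at corner0. I tilted it 18° about the opposite corner, lifted it free, levelled it and carried it over the light panel. The job was handed in at about 14.7 s, with the gripper still holding the tray.

What the last checks showed:
- **Toggle:** the grey switch's ball is on its on side. The centre of its visible surface is at about (522, -54, 90) mm, and the ball was expected at (516, -47, 84) mm.
- **Stack:** the second tray's rim is still at z 70 mm and in place, so it did not come up with the top tray.
- **Tray over panel:**
  - Its centre was (533, -233) mm from the wrist camera and (534, -235) mm from the scene camera. The panel centre is about (534, -235) mm.
  - It is within about 0.3° of level, with its underside about 182 mm up.
  - The fingers are 7.6 mm apart, gripping its wall.
- **Disagreement:** the overhead camera put the panel centre about 4 mm away, at (531, -237) mm. That outline was probably stretched by a shadow, so I did not use it.
- **Other things:** the bystanders look unmoved in the last scene picture. I checked that by eye only, not by measurement.

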